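# Feel which carton is full and stock it

## Task

Of the three look-alike cartons in the grey rack one is still full and two are empty: feel their weight to find the full one and stand it in the steel holder, fully down on its floor, lowered and not dropped. The plates of the holder leave no room for fingers at the broad faces, so set the carton down on the worktop on the way and take it again by its narrow faces. Leave the two empty cartons standing upright in the bays of the rack, tip no carton over, and do not disturb the bottle, tape roll and timer.

Things in the scene. Friction and masses are not known exactly. Their poses are not given: they have to be found in the camera images.
- pack_a_center (a point): one of three identical upright cartons, white with a red foot band, 26 (x) x 36 (y) x 86 mm (z); this point: its centre, 43 mm above its underside. Broad faces (36 mm wide) look along x, narrow ones along y. One of the three is full (0.2 to 0.28 kg), two are empty (0.025 to 0.035 kg); which one can only be felt. Starts in a rack bay, axes parallel to the rack's
- pack_b_center (a point): one of three identical upright cartons, white with a red foot band, 26 (x) x 36 (y) x 86 mm (z); this point: its centre, 43 mm above its underside. Broad faces (36 mm wide) look along x, narrow ones along y. One of the three is full (0.2 to 0.28 kg), two are empty (0.025 to 0.035 kg); which one can only be felt. Starts in a rack bay, axes parallel to the rack's
- pack_c_center (a point): one of three identical upright cartons, white with a red foot band, 26 (x) x 36 (y) x 86 mm (z); this point: its centre, 43 mm above its underside. Broad faces (36 mm wide) look along x, narrow ones along y. One of the three is full (0.2 to 0.28 kg), two are empty (0.025 to 0.035 kg); which one can only be felt. Starts in a rack bay, axes parallel to the rack's
- rack: fixed grey plastic rack, 46 (x) x 147 mm (y), origin under its centre, z up; three bays 45 mm apart along y. Each bay: 41 mm long in y between panels 4 mm thick, 20 mm deep in x, 85 mm high over its floor, which leave no finger room at the cartons' narrow faces; broad faces free in front and behind but for lips 8 mm high at x = +-15.5 to +-19.5 mm
- rack_bay0 (a point): middle of the floor of the first (-y) bay of the rack, 4 mm above the worktop; axes as the rack's. A carton standing there has its centre 43 mm above this point
- rack_bay1 (a point): middle of the floor of the middle bay of the rack, 4 mm above the worktop; axes as the rack's. A carton standing there has its centre 43 mm above this point
- rack_bay2 (a point): middle of the floor of the last (+y) bay of the rack, 4 mm above the worktop; axes as the rack's. A carton standing there has its centre 43 mm above this point
- holder: fixed steel holder, 75 (x) x 60 mm (y), origin under its centre, z up. Two upright plates 31 mm apart (inner faces at x = +-15.5 mm), 30 mm wide in y, to 92 mm above its floor, flared above to 100 mm; open at both y ends but for lips 8 mm high, 20.5 to 23.5 mm from the middle. Rack and holder may change sides, left and right; the worktop between them is clear
- holder_floor (a point): middle of the holder's floor, 4 mm above the worktop; axes as the holder's. A carton stands here with its broad faces (its x) towards the plates and its narrow faces at the open y ends, either way round; its centre is then 43 mm above this point
- stain_bottle_center (a point): bystander: square clear plastic bottle with a white cap, 42 x 42 x 104 mm, its centre
- tape_center (a point): bystander: roll of beige tape lying flat, 54 mm across, 18 mm high, its centre
- timer_center (a point): bystander: white kitchen-style timer, 56 x 70 x 20 mm, its centre
There are look-alikes about, which are no part of the job. Leave any pink look-alike of the part that bears pack_a_center alone.

How it is judged (in metres and radians):
At the end, for the whole second after the job is handed in: The full carton stands in the holder (load over 1.2 N), both empty ones in rack bays: centres within 12 mm of the middle (along the rack's row, within 60 mm of its middle), 38 to 48 mm above the floor there, leaning under 0.12 rad, at rest (under 0.02 m/s) (((x of pack_a_center in the frame of holder_floor between -0.012 and 0.012 m and y of pack_a_center in the frame of holder_floor between -0.012 and 0.012 m and z of pack_a_center in the frame of holder_floor between 0.038 and 0.048 m and angle between each of pack_a_center, pack_b_center, pack_c_center's own z axis and vertical below 0.12 rad and x of pack_b_center in the frame of rack_bay1 between -0.012 and 0.012 m and y of pack_b_center in the frame of rack_bay1 between -0.06 and 0.06 m and z of pack_b_center in the frame of rack_bay1 between 0.038 and 0.048 m and x of pack_c_center in the frame of rack_bay1 between -0.012 and 0.012 m and y of pack_c_center in the frame of rack_bay1 between -0.06 and 0.06 m and z of pack_c_center in the frame of rack_bay1 between 0.038 and 0.048 m) or (x of pack_b_center in the frame of holder_floor between -0.012 and 0.012 m and y of pack_b_center in the frame of holder_floor between -0.012 and 0.012 m and z of pack_b_center in the frame of holder_floor between 0.038 and 0.048 m and angle between each of pack_b_center, pack_a_center, pack_c_center's own z axis and vertical below 0.12 rad and x of pack_a_center in the frame of rack_bay1 between -0.012 and 0.012 m and y of pack_a_center in the frame of rack_bay1 between -0.06 and 0.06 m and z of pack_a_center in the frame of rack_bay1 between 0.038 and 0.048 m and x of pack_c_center in the frame of rack_bay1 between -0.012 and 0.012 m and y of pack_c_center in the frame of rack_bay1 between -0.06 and 0.06 m and z of pack_c_center in the frame of rack_bay1 between 0.038 and 0.048 m) or (x of pack_c_center in the frame of holder_floor between -0.012 and 0.012 m and y of pack_c_center in the frame of holder_floor between -0.012 and 0.012 m and z of pack_c_center in the frame of holder_floor between 0.038 and 0.048 m and angle between each of pack_c_center, pack_a_center, pack_b_center's own z axis and vertical below 0.12 rad and x of pack_a_center in the frame of rack_bay1 between -0.012 and 0.012 m and y of pack_a_center in the frame of rack_bay1 between -0.06 and 0.06 m and z of pack_a_center in the frame of rack_bay1 between 0.038 and 0.048 m and x of pack_b_center in the frame of rack_bay1 between -0.012 and 0.012 m and y of pack_b_center in the frame of rack_bay1 between -0.06 and 0.06 m and z of pack_b_center in the frame of rack_bay1 between 0.038 and 0.048 m)) and contact force between holder and anything else above 1.2 N and linear speed of each of pack_a, pack_b, pack_c below 0.02 m/s); the robot touches nothing.
It fails at once if a carton is let fall into the holder (moves faster than 0.45 m/s between its plates) ((horizontal distance between pack_a_center and holder_floor below 0.015 m and z of pack_a_center in the frame of holder_floor below 0.1 m and linear speed of pack_a above 0.45 m/s) or (horizontal distance between pack_b_center and holder_floor below 0.015 m and z of pack_b_center in the frame of holder_floor below 0.1 m and linear speed of pack_b above 0.45 m/s) or (horizontal distance between pack_c_center and holder_floor below 0.015 m and z of pack_c_center in the frame of holder_floor below 0.1 m and linear speed of pack_c above 0.45 m/s)).
It fails at once if a carton is tipped over (leans more than 0.6 rad) (angle between any of pack_a_center, pack_b_center, pack_c_center's own z axis and vertical above 0.6 rad).
It fails at once if the bottle, the tape roll or the timer is shifted by more than 25 mm or upset (distance of any of stain_bottle_center, tape_center, timer_center from where it was at the start of the episode above 0.025 m).
It also fails if it takes over 64 s, if anything falls off the work surface, if the arm or the gripper's body presses on something with over 40 N, if the wrist force passes 120 N, or if a joint passes its speed limit or range.

## Robot

A 6-joint arm with a two-finger parallel gripper is mounted at the origin on a cart in front of the work surface, level with it; the furniture and walls round the work are solid. World frame = base frame: x ahead of the robot, y to its left, z up, the work surface at z = 0. Lengths are in m, angles in degrees, forces in N, time in s.
With the tool pointing down it reaches from about 0.4 to 0.825 m from the base axis. Payload 7 kg.
Tool frame: the origin (TCP) lies between the finger pads; the fingertips stand 19 mm ahead of it and the grasp point (between the pads) is the TCP; z points along the fingers, y is the line along which they close (so a half turn about z gives the same grasp; the last joint's range is limited). The gripper opens to 88 mm and grips with 3 to 60 N. Pads are 19 mm wide; open, the fingers measure 130 mm over their backs; the gripper's body (78 mm by 193 mm) begins 47 mm behind the grasp point.
Start: joints at [-48.237, 20.546, 0.682, 0, -70.136, -16.507], TCP at [0.288, -0.61, 0.246] pointing down, gripper open.
Joint ranges: [-176.03, 176.03], [-82.01, 121.73], [-58.28, 71.71], [-173.87, 95.51], [-174.79, -0.11], [-173.66, 173.66]. Speed limits (degrees/s): [136.94, 136.94, 172.46, 180, 180, 180].

## Interface

Orientations are given as [roll, pitch, yaw] about the fixed x, y, z axes, in that order (R = Rz(yaw) Ry(pitch) Rx(roll)).
In Python, from plant import get_obs, snapshot, close_job, spot_in, spot_point gives the robot as it stands.
- The arm moves only by the tool play_rows, never from a script. Its argument "plan" is a list of rows, each a list of 6 numbers: the shift along the tool's x, y, z in cm, then the turn, a rotation vector about the tool's x, y, z in degrees. A call has 1 to 20 rows; each row shifts and turns the commanded pose from where the row before left it, along the tool's axes as they then stand; what a row does not reach is not made up. A row lasts 1/12 s, in which the tool goes at most 41.7 mm and 7.16 degrees, less where a joint would pass 70% of its speed; a pose out of reach is approached as far as the arm can. A call is refused whole if a number of a shift passes 4.17 or a number of a turn 7.16, either way. A call with a gripper value outside its range is refused whole. "grip" is the finger opening in cm, from 0 to 8.76, set as the call begins (left out, the last holds). The fingers move at their own pace and stop on an object; the grip force is fixed at half the most. Time passes only in rows, so rows that do not move let the fingers close. It gives the time, the measured TCP pose, the force, the opening and the grip force at its end, in the units of the state.
- get_obs(): the state, without advancing time (a new reading comes with each control period).
- snapshot(name): name is "side" or "top" or "wrist"; returns a dict with "frame" (480x640x3 uint8, red, green, blue), "fx", "fy", "cx", "cy" (pixels), "position" and "attitude" of the camera in the world. Camera axes: x right, y down, z forward; pixel columns grow to the right and rows downward; lengths in m; the calibration is good to about 2 mm. The wrist camera is an equidistant fisheye: a pixel r from the principal point sees the ray r / f radians off the axis. A picture is of the moment at which its call begins. There is no depth.
- close_job(): hands the job in; it is judged then, once.
Trained networks look in the newest picture that a camera, given by its name, has taken for a name from the list of things; names that differ only in an ending like _2 or _b are one class to them, and where a whole thing is asked for, a point or a joint stands for the part that bears it (a point fixed in the world has none). Each returns a list of dicts, best first, with "score" (0 to 1); they miss things now and then, are a little off and sometimes report something else, mostly with a low value. They report only what shows in the picture. A call takes as long as a camera call. They do not tell look-alikes from the thing itself.
- spot_in(camera, thing): "position" ([x, y, z] in m, in world coordinates, good to about 4 mm: the middle of the surface that is visible of it).
- spot_point(camera, thing): "position" ([x, y, z] in m, in world coordinates, good to about 4 mm: a listed point, or the origin of a listed thing).
The state is a dict: "clock": time; "joint_pos": joint angles; "qvel": joint speeds; "tau": joint torques, N m; "tool_pos": TCP position; "orientation": TCP orientation; "force": force on the tool from outside, world axes, zero at the start; "moment": the same for the moment, N m; "opening": finger opening in m; "gripper_force": force on a finger pad.
Only numpy, scipy, OpenCV 4.12 (cv2) and the standard library are available. Lean on these libraries where they do the work, as an engineer would, in place of code of your own. Each camera call takes 0.05 s, during which the arm holds its last target. There are 200 camera calls.

## Working session

There is one attempt and no reset: what is moved stays moved. The work goes in short steps, Python scripts to look and compute and a tool call to move; the robot and the scene stay as the last step left them, time stands still between calls to the robot, and variables do not carry over. Pictures are saved under pics/ and viewed, at most 10 in all, crops included, and the job is handed in when it is done.

Besides the shell and the picture viewer there is one more tool, called after "Emit:" as a command line: name --pt "numbers of a row" for each row, then --argument value for the rest. play_rows: Moves the arm, as the interface text tells. Its arguments: {"type":"object","properties":{"plan":{"type":"array","items":{"type":"array","items":{"type":"number"}}},"grip":{"type":"number"}},"required":["plan"]}

```bash
mkdir -p pics; cat > look.py <<'E'
from plant import *
import cv2,numpy as np
def s(n,f):
    d=snapshot(n); cv2.imwrite('pics/'+f,d['frame'][:,:,::-1]); return d
E
python3 - <<'E'
from look import *
o=get_obs();print(o['clock'],o['tool_pos'],o['orientation'],o['force'],o['opening'])
a=s('top','t1.png');b=s('side','s1.png')
for c,d in(('top',a),('side',b)):
    print(c,d['position'],d['attitude'],d['fx'])
    for t in['pack_a_center','rack','rack_bay0','rack_bay1','rack_bay2','holder','holder_floor','stain_bottle_center','tape_center','timer_center']:
        print(t,[(np.round(r['position'],4).tolist(),round(r['score'],2)) for r in spot_point(c,t)][:5])
E
```

```text
0.0 [ 0.28781883 -0.61004547  0.24461915] [ 1.79904916e+02 -6.32139755e-03 -1.54747360e+02] [0.21863359 0.10661961 0.44167106] 0.08733592507226323
top [ 0.45547441 -0.08221368  1.60668631] [-175.15362953    0.45370333  -88.4908103 ] 616.879609052312
pack_a_center [([0.5896, 0.0511, 0.0429], 0.76), ([0.4948, 0.0571, 0.0457], 0.5), ([0.5517, 0.1469, 0.0402], 0.46), ([0.5435, 0.2338, 0.045], 0.37)]
rack [([0.5474, 0.1885, 0.001], 0.78), ([0.5486, 0.1923, 0.0038], 0.73)]
rack_bay0 [([0.541, 0.2333, 0.001], 0.93), ([0.551, 0.1895, 0.0012], 0.88), ([0.5522, 0.1429, 0.0049], 0.68)]
rack_bay1 [([0.541, 0.2333, 0.001], 0.93), ([0.551, 0.1895, 0.0012], 0.88), ([0.5522, 0.1429, 0.0049], 0.68)]
rack_bay2 [([0.541, 0.2333, 0.001], 0.93), ([0.551, 0.1895, 0.0012], 0.88), ([0.5522, 0.1429, 0.0049], 0.68)]
holder [([0.5089, -0.2292, -0.0013], 0.81)]
holder_floor [([0.5048, -0.2343, 0.003], 0.7)]
stain_bottle_center []
tape_center [([0.6588, -0.1053, 0.0069], 0.73)]
timer_center [([0.5135, -0.4067, 0.0095], 0.66)]
side [0.46484065 0.29072684 0.81866339] [-152.39885689    0.49038846 -161.10176161] 436.6337525823451
pack_a_center [([0.5835, 0.0491, 0.0478], 0.89), ([0.5473, 0.1497, 0.0462], 0.78), ([0.4898, 0.0542, 0.0434], 0.65)]
rack [([0.5455, 0.1957, 0.004], 0.92), ([0.5509, 0.1934, 0.0422], 0.66)]
rack_bay0 [([0.5473, 0.2353, -0.0007], 0.97), ([0.5452, 0.1892, 0.0041], 0.82), ([0.5533, 0.1446, 0.0065], 0.7)]
rack_bay1 [([0.5473, 0.2353, -0.0007], 0.97), ([0.5452, 0.1892, 0.0041], 0.82), ([0.5533, 0.1446, 0.0065], 0.7)]
rack_bay2 [([0.5473, 0.2353, -0.0007], 0.97), ([0.5452, 0.1892, 0.0041], 0.82), ([0.5533, 0.1446, 0.0065], 0.7)]
holder [([0.5083, -0.2305, 0.0006], 0.59)]
holder_floor [([0.5055, -0.2365, 0.0009], 0.7)]
stain_bottle_center [([0.6693, 0.0359, 0.051], 0.74), ([0.5453, 0.1895, 0.0421], 0.28)]
tape_center []
timer_center [([0.5077, -0.4032, 0.0146], 0.92)]
```

View pics/t1.png

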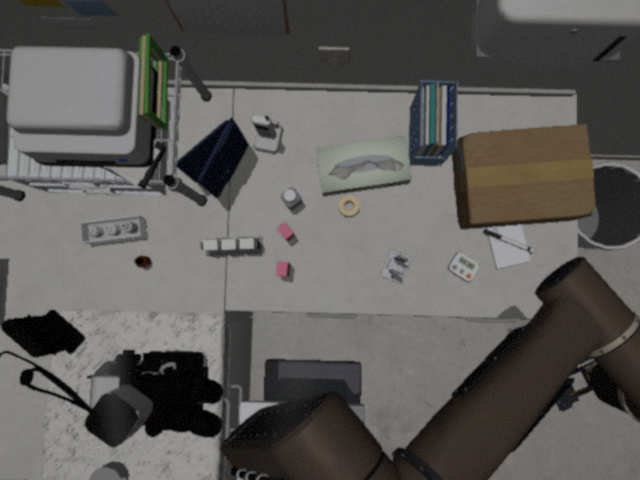

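View pics/s1.png

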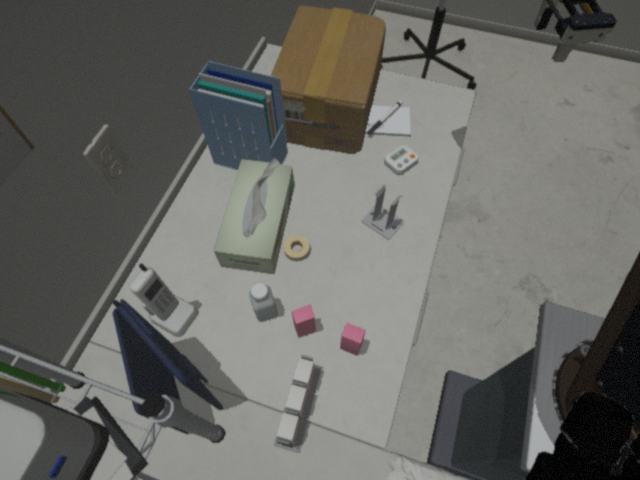

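Top view: the rack with three white cartons is at about (231,245), the pink look-alikes at (286,231) and (283,269), and the holder at (397,266). The bottle is at (291,198), the tape at (349,206) and the timer at (463,266). The side view agrees. The space in front of the rack is clear. I'll turn the tool and go above the rack.

Emit:
play_rows --pt "0 0 0 0 0 -7" --pt "0 0 0 0 0 -7" --pt "0 0 0 0 0 -7" --pt "0 0 0 0 0 -7" --pt "0 0 0 0 0 -7" --pt "0 0 0 0 0 -7" --pt "0 0 0 0 0 -7" --pt "0 0 0 0 0 -7" --pt "0 0 0 0 0 -7" --pt "0 0 0 0 0 -7"

```text
clock: 1.93
tool_pos: [0.288, -0.6105, 0.2455]
orientation: [180.0, 0.0, -84.4]
force: [0.0, -0.0, 0.3]
opening: 0.0876
gripper_force: 0.0
```

Emit:
play_rows --pt "-3.5 -1.6 -0.2 0 0 0" --pt "-3.5 -1.6 -0.2 0 0 0" --pt "-3.5 -1.6 -0.2 0 0 0" --pt "-3.5 -1.6 -0.2 0 0 0" --pt "-3.5 -1.6 -0.2 0 0 0" --pt "-3.5 -1.6 -0.2 0 0 0" --pt "-3.5 -1.6 -0.2 0 0 0" --pt "-3.5 -1.6 -0.2 0 0 0" --pt "-3.5 -1.6 -0.2 0 0 0" --pt "-3.5 -1.6 -0.2 0 0 0" --pt "-3.5 -1.6 -0.2 0 0 0" --pt "-3.5 -1.6 -0.2 0 0 0" --pt "-3.5 -1.6 -0.2 0 0 0" --pt "-3.5 -1.6 -0.2 0 0 0" --pt "-3.5 -1.6 -0.2 0 0 0" --pt "-3.5 -1.6 -0.2 0 0 0" --pt "-3.5 -1.6 -0.2 0 0 0" --pt "-3.5 -1.6 -0.2 0 0 0" --pt "-3.5 -1.6 -0.2 0 0 0" --pt "-3.5 -1.6 -0.2 0 0 0"

```text
clock: 3.6
tool_pos: [0.5427, 0.1179, 0.2861]
orientation: [-180.0, 0.0, -84.7]
force: [1.2, -0.4, 0.4]
opening: 0.0876
gripper_force: 0.0
```

```bash
python3 - <<'E'
from look import *
o=get_obs();print(o['clock'],o['tool_pos'],o['orientation'],o['force'],o['opening'])
d=s('wrist','w1.png'); print(d['position'],d['attitude'],d['fx'],d['cx'],d['cy'])
for t in['pack_a_center','rack','rack_bay0','holder_floor','stain_bottle_center']:
    print(t,[(np.round(r['position'],4).tolist(),round(r['score'],2)) for r in spot_point('wrist',t)][:6])
E
```

```text
3.6 [0.54272266 0.1179367  0.28605472] [-1.79957614e+02  1.84742324e-02 -8.47220235e+01] [ 1.16435671 -0.38026293  0.36903211] 0.08763503866690904
[0.54928516 0.05226993 0.42485224] [ 1.65683849e+02  6.36499544e-02 -1.74669409e+02] 371.64829954431775 319.8880683570873 238.173530389764
pack_a_center [([0.5449, 0.1425, 0.0435], 0.8), ([0.4898, 0.0563, 0.0434], 0.77), ([0.5852, 0.0549, 0.0396], 0.75)]
rack [([0.5457, 0.1925, 0.0036], 0.95)]
rack_bay0 [([0.5437, 0.2329, 0.0006], 0.82), ([0.5502, 0.1448, 0.004], 0.78), ([0.5486, 0.1908, 0.0017], 0.58)]
holder_floor [([0.5447, 0.1889, 0.0061], 0.31)]
stain_bottle_center [([0.6675, 0.0401, 0.0489], 0.88)]
```

View pics/w1.png

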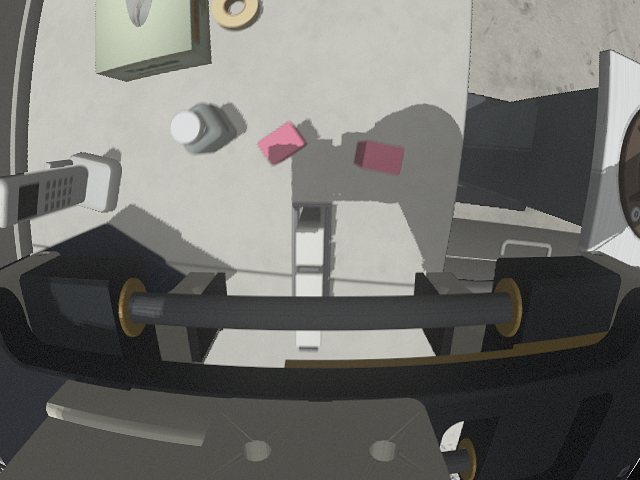

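The wrist view shows the rack running straight down column ~310, so its yaw matches the tool's (about 5.3°). The nearest carton is at (310,245), clear of the bottle and the pink ones. I'll descend on bay 0.

Emit:
play_rows --pt "-2.6 -1.1 0 0 0 0" --pt "0 0 3 0 0 0" --pt "0 0 3 0 0 0" --pt "0 0 3 0 0 0" --pt "0 0 3 0 0 0" --pt "0 0 3 0 0 0" --pt "0 0 3 0 0 0" --pt "0 0 2 0 0 0" --pt "0 0 1.2 0 0 0" --pt "0 0 0.6 0 0 0" --pt "0 0 0 0 0 0" --pt "0 0 0 0 0 0"

```text
clock: 4.9
tool_pos: [0.5514, 0.1423, 0.0683]
orientation: [-180.0, 0.0, -84.8]
force: [-0.1, 1.0, -0.1]
opening: 0.0874
gripper_force: 0.0
```

Emit:
play_rows --pt "0 0 0 0 0 0" --pt "0 0 0 0 0 0" --pt "0 0 0 0 0 0" --pt "0 0 0 0 0 0" --pt "0 0 0 0 0 0" --pt "0 0 0 0 0 0" --pt "0 0 0 0 0 0" --pt "0 0 0 0 0 0" --pt "0 0 0 0 0 0" --grip 1.5

```text
clock: 5.65
tool_pos: [0.551, 0.1428, 0.0675]
orientation: [180.0, -0.0, -84.7]
force: [0.5, 0.1, -0.4]
opening: 0.0334
gripper_force: 0.0
```

Emit:
play_rows --pt "0 0 0 0 0 0" --pt "0 0 0 0 0 0" --pt "0 0 0 0 0 0" --pt "0 0 0 0 0 0" --pt "0 0 0 0 0 0"

```text
clock: 6.07
tool_pos: [0.551, 0.1428, 0.0675]
orientation: [180.0, 0.0, -84.7]
force: [0.1, -0.2, -0.2]
opening: 0.026
gripper_force: 30.0
```

Emit:
play_rows --pt "0 0 -0.4 0 0 0" --pt "0 0 -0.4 0 0 0" --pt "0 0 -0.4 0 0 0" --pt "0 0 0 0 0 0" --pt "0 0 0 0 0 0" --pt "0 0 0 0 0 0" --pt "0 0 0 0 0 0"

```text
clock: 6.65
tool_pos: [0.551, 0.1428, 0.0795]
orientation: [180.0, 0.0, -84.7]
force: [0.0, -0.2, -0.3]
opening: 0.0258
gripper_force: 30.0
```

The wrist force barely changed, so this carton is empty. I'll put it back and try bay 1.

Emit:
play_rows --pt "0 0 0.4 0 0 0" --pt "0 0 0.4 0 0 0" --pt "0 0 0.3 0 0 0" --pt "0 0 0.1 0 0 0" --pt "0 0 0 0 0 0" --pt "0 0 0 0 0 0"

```text
clock: 7.15
tool_pos: [0.5509, 0.1427, 0.0675]
orientation: [180.0, -0.0, -84.7]
force: [-1.3, -0.7, 2.7]
opening: 0.026
gripper_force: 30.0
```

Emit:
play_rows --pt "0 0 0 0 0 0" --pt "0 0 0 0 0 0" --pt "0 0 0 0 0 0" --pt "0 0 0 0 0 0" --pt "0 0 0 0 0 0" --pt "0 0 0 0 0 0" --pt "0 0 -3 0 0 0" --pt "0 0 -3 0 0 0" --pt "-2.3 0 0 0 0 0" --pt "-2.3 0 0 0 0 0" --pt "0 0 0 0 0 0" --pt "0 0 3 0 0 0" --pt "0 0 2 0 0 0" --pt "0 0 1 0 0 0" --pt "0 0 0 0 0 0" --grip 6.5

```text
clock: 8.4
tool_pos: [0.5454, 0.1875, 0.0651]
orientation: [179.8, -0.1, -84.8]
force: [-1.2, 0.3, 0.7]
opening: 0.0649
gripper_force: 0.0
```

Emit:
play_rows --pt "0 0 0 0 0 0" --pt "0 0 0 0 0 0" --pt "0 0 0 0 0 0" --pt "0 0 0 0 0 0" --pt "0 0 0 0 0 0" --pt "0 0 0 0 0 0" --pt "0 0 0 0 0 0" --pt "0 0 0 0 0 0" --pt "0 0 0 0 0 0" --pt "0 0 0 0 0 0" --pt "0 0 0 0 0 0" --pt "0 0 0 0 0 0" --grip 1.5

```text
clock: 9.4
tool_pos: [0.547, 0.1887, 0.068]
orientation: [-180.0, 0.0, -84.7]
force: [-1.5, 0.1, 5.6]
opening: 0.0261
gripper_force: 29.8
```

Emit:
play_rows --pt "0 0 -0.4 0 0 0" --pt "0 0 -0.4 0 0 0" --pt "0 0 -0.4 0 0 0" --pt "0 0 0 0 0 0" --pt "0 0 0 0 0 0" --pt "0 0 0 0 0 0" --pt "0 0 0 0 0 0"

```text
clock: 9.98
tool_pos: [0.5467, 0.1885, 0.0794]
orientation: [180.0, -0.0, -84.7]
force: [-0.1, -0.1, -0.2]
opening: 0.0259
gripper_force: 29.8
```

Empty too. I'll put it back and try bay 2.

Emit:
play_rows --pt "0 0 0.4 0 0 0" --pt "0 0 0.4 0 0 0" --pt "0 0 0.3 0 0 0" --pt "0 0 0.1 0 0 0" --pt "0 0 0 0 0 0" --pt "0 0 0 0 0 0"

```text
clock: 10.48
tool_pos: [0.5468, 0.1884, 0.0679]
orientation: [180.0, -0.0, -84.7]
force: [-2.7, -0.7, 6.6]
opening: 0.0262
gripper_force: 29.9
```

Emit:
play_rows --pt "0 0 0 0 0 0" --pt "0 0 0 0 0 0" --pt "0 0 0 0 0 0" --pt "0 0 0 0 0 0" --pt "0 0 0 0 0 0" --pt "0 0 0 0 0 0" --pt "0 0 -3 0 0 0" --pt "0 0 -3 0 0 0" --pt "-2.3 0 0 0 0 0" --pt "-2.2 0 0 0 0 0" --pt "0 0 0 0 0 0" --pt "0 0 3 0 0 0" --pt "0 0 2 0 0 0" --pt "0 0 1 0 0 0" --pt "0 0 0 0 0 0" --grip 6.5

```text
clock: 11.73
tool_pos: [0.5413, 0.2322, 0.065]
orientation: [179.8, -0.2, -84.8]
force: [-0.7, -0.1, 0.7]
opening: 0.0649
gripper_force: 0.0
```

Emit:
play_rows --pt "0 0 0 0 0 0" --pt "0 0 0 0 0 0" --pt "0 0 0 0 0 0" --pt "0 0 0 0 0 0" --pt "0 0 0 0 0 0" --pt "0 0 0 0 0 0" --pt "0 0 0 0 0 0" --pt "0 0 0 0 0 0" --pt "0 0 0 0 0 0" --pt "0 0 0 0 0 0" --pt "0 0 0 0 0 0" --pt "0 0 0 0 0 0" --grip 1.5

```text
clock: 12.73
tool_pos: [0.543, 0.2335, 0.068]
orientation: [-180.0, 0.0, -84.7]
force: [0.1, -0.5, 5.5]
opening: 0.0256
gripper_force: 30.0
```

Emit:
play_rows --pt "0 0 -0.4 0 0 0" --pt "0 0 -0.4 0 0 0" --pt "0 0 -0.4 0 0 0" --pt "0 0 0 0 0 0" --pt "0 0 0 0 0 0" --pt "0 0 0 0 0 0" --pt "0 0 0 0 0 0"

```text
clock: 13.32
tool_pos: [0.5426, 0.2333, 0.0793]
orientation: [180.0, -0.0, -84.7]
force: [0.1, -0.3, -2.4]
opening: 0.0256
gripper_force: 30.0
```

The force is −2.4 N, so the full carton is in bay 2. I'll lift it out and carry it to the clear worktop.

Emit:
play_rows --pt "0 0 -1 0 0 0" --pt "0 0 -2 0 0 0" --pt "0 0 -3 0 0 0" --pt "0 0 -3 0 0 0" --pt "0 0 -3 0 0 0" --pt "0 0 0 0 0 0" --pt "2 0.5 0 0 0 0" --pt "3.1 0.7 0 0 0 0" --pt "3.1 0.7 0 0 0 0" --pt "3.1 0.7 0 0 0 0" --pt "3.1 0.7 0 0 0 0" --pt "3.1 0.7 0 0 0 0" --pt "3.1 0.7 0 0 0 0" --pt "3.1 0.7 0 0 0 0" --pt "3.1 0.7 0 0 0 0" --pt "3.1 0.7 0 0 0 0" --pt "1 0.2 0 0 0 0" --pt "0 0 0 0 0 0" --pt "0 0 0 0 0 0"

```text
clock: 14.9
tool_pos: [0.5009, -0.0814, 0.1996]
orientation: [180.0, 0.0, -84.9]
force: [0.0, 0.7, -2.3]
opening: 0.0261
gripper_force: 30.0
```

```bash
python3 - <<'E'
from look import *
o=get_obs();print(o['clock'],o['tool_pos'],o['orientation'],o['force'],o['opening'])
d=s('wrist','w2.png'); print(d['position'],d['attitude'])
f=d['frame'];print()
for c in['wrist','top','side']:
  if c!='wrist': s(c,c+'2.png')
  for t in['holder','holder_floor']:
    print(c,t,[(np.round(r['position'],4).tolist(),round(r['score'],2)) for r in spot_point(c,t)][:3])
E
```

```text
14.9 [ 0.50090532 -0.08143641  0.19957875] [ 1.79995774e+02  9.76147933e-03 -8.48579355e+01] [ 0.01970527  0.74272652 -2.32102764] 0.026086647808519384
[ 0.5074132  -0.14706136  0.33838393] [ 1.65692725e+02  1.51518079e-02 -1.74801436e+02]

wrist holder [([0.5043, -0.2352, -0.0025], 0.77)]
wrist holder_floor [([0.5062, -0.2314, 0.0061], 0.96)]
top holder [([0.5079, -0.2307, -0.002], 0.82)]
top holder_floor [([0.5053, -0.2335, 0.003], 0.86)]
side holder []
side holder_floor [([0.5466, 0.1885, 0.0025], 0.24)]
```

View pics/w2.png

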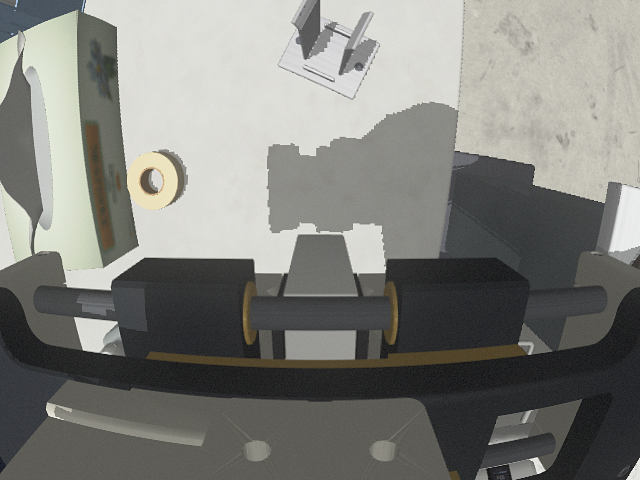

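The holder is at about (330,50), rotated, with its plates at (307,25) and (357,40). The carton is firmly held and the worktop below is clear. I'll lower the carton here.

Emit:
play_rows --pt "0 0 3 0 0 0" --pt "0 0 3 0 0 0" --pt "0 0 3 0 0 0" --pt "0 0 2.5 0 0 0" --pt "0 0 1 0 0 0" --pt "0 0 0.5 0 0 0" --pt "0 0 0.3 0 0 0" --pt "0 0 0.2 0 0 0" --pt "0 0 0.1 0 0 0" --pt "0 0 0 0 0 0" --pt "0 0 0 0 0 0"

```text
clock: 16.27
tool_pos: [0.5019, -0.0806, 0.0645]
orientation: [-179.9, 0.0, -84.7]
force: [-0.5, 0.4, -2.6]
opening: 0.0259
gripper_force: 30.0
```

```bash
python3 - <<'E'
from look import *
d=cv2.imread('pics/w2.png')
p=np.array([.5074132,-.14706136,.33838393])
from scipy.spatial.transform import Rotation as R
r=R.from_euler('xyz',[165.692725,.01515,-174.801436],degrees=True).as_matrix()
def un(u,v,z):
    a=np.array([u-319.888,v-238.1735]);q=np.hypot(*a);t=q/371.648
    k=r@np.array([*(a/q*np.sin(t)),np.cos(t)]); return p+k*(z-p[2])/k[2]
for c in[(278,65),(353,98),(380,42)]: print(un(*c,.002))
cv2.imwrite('pics/w2c.png',cv2.resize(d[0:110,260:400],None,fx=5,fy=5,interpolation=cv2.INTER_CUBIC))
E
```

```text
[ 0.55168996 -0.21791199  0.002     ]
[ 0.48198006 -0.19299503  0.002     ]
[ 0.46210887 -0.24923406  0.002     ]
```

View pics/w2c.png

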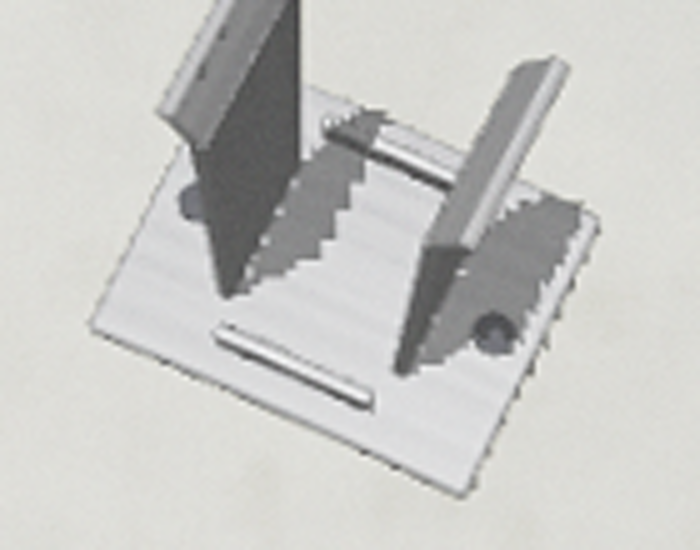

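The corners (278,65), (353,99) and (380,44) unproject to a 74 × 60 mm base. That gives holder yaw ≈ −19.6° and centre ≈ (0.506, −0.2335), which agrees with the networks. I'll finish setting the carton down, release it, rise and turn 90°.

Emit:
play_rows --pt "0 0 0.1 0 0 0" --pt "0 0 0 0 0 0" --pt "0 0 0.05 0 0 0" --pt "0 0 0 0 0 0" --pt "0 0 0 0 0 0"

```text
clock: 16.68
tool_pos: [0.502, -0.0807, 0.0639]
orientation: [-179.9, -0.0, -84.7]
force: [-4.6, 0.7, 13.5]
opening: 0.0257
gripper_force: 30.0
```

Emit:
play_rows --pt "0 0 0 0 0 0" --pt "0 0 0 0 0 0" --pt "0 0 0 0 0 0" --pt "0 0 0 0 0 0" --pt "0 0 0 0 0 0" --pt "0 0 0 0 0 0" --pt "0 0 0 0 0 0" --pt "0 0 0 0 0 0" --pt "0 0 0 0 0 0" --grip 8.7

```text
clock: 17.43
tool_pos: [0.5013, -0.0807, 0.062]
orientation: [180.0, -0.0, -84.7]
force: [1.4, -0.2, 0.1]
opening: 0.0806
gripper_force: 0.0
```

Emit:
play_rows --pt "0 0 -2 0 0 0" --pt "0 0 -3 0 0 0" --pt "0 0 -3 0 0 0" --pt "0 0 0 0 0 7" --pt "0 0 0 0 0 7" --pt "0 0 0 0 0 7" --pt "0 0 0 0 0 7" --pt "0 0 0 0 0 7" --pt "0 0 0 0 0 7" --pt "0 0 0 0 0 7" --pt "0 0 0 0 0 7" --pt "0 0 0 0 0 7" --pt "0 0 0 0 0 7" --pt "0 0 0 0 0 7" --pt "0 0 0 0 0 7" --pt "0 0 0 0 0 6" --pt "0 0 0 0 0 0" --pt "0 0 0 0 0 0"

```text
clock: 18.93
tool_pos: [0.5013, -0.0807, 0.142]
orientation: [-180.0, -0.0, -174.6]
force: [-0.2, -0.0, -0.1]
opening: 0.0871
gripper_force: 0.0
```

```bash
python3 - <<'E'
from look import *
o=get_obs();print(o['clock'],o['tool_pos'],o['orientation'],o['force'],o['joint_pos'])
for c in['top','side']:
  s(c,c+'3.png')
  print(c,[(np.round(r['position'],4).tolist(),round(r['score'],2)) for r in spot_point(c,'pack_a_center')][:6])
s('wrist','w3.png')
E
```

```text
18.9333 [ 0.50127284 -0.0807126   0.14202468] [-1.79998529e+02 -6.87385816e-03 -1.74552607e+02] [-0.20603165 -0.00229558 -0.12031017] [ 1.30484552e+01  1.03504672e+01 -2.82994965e+01  7.02135350e-04
 -5.13570443e+01 -9.76015006e+01]
top [([0.5872, 0.0486, 0.046], 0.76), ([0.5498, 0.1415, 0.0426], 0.54)]
side [([0.5452, 0.1455, 0.0473], 0.86), ([0.5833, 0.0508, 0.0482], 0.67), ([0.4862, 0.053, 0.0414], 0.65)]
```

View pics/w3.png

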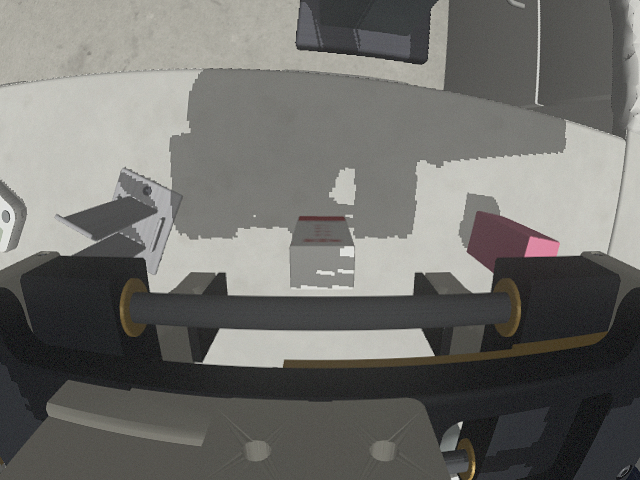

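The carton stands upright at (322,250), centred between the open fingers and square to them, with its narrow faces towards the pads. I'll take it again from here.

Emit:
play_rows --pt "0 0 3 0 0 0" --pt "0 0 2.5 0 0 0" --pt "0 0 1.5 0 0 0" --pt "0 0 0.6 0 0 0" --pt "0 0 0 0 0 0" --pt "0 0 0 0 0 0"

```text
clock: 19.68
tool_pos: [0.5018, -0.0807, 0.0665]
orientation: [-180.0, 0.0, -174.7]
force: [1.2, -0.2, 0.4]
opening: 0.0872
gripper_force: 0.0
```

Emit:
play_rows --pt "0 0 0 0 0 0" --pt "0 0 0 0 0 0" --pt "0 0 0 0 0 0" --pt "0 0 0 0 0 0" --pt "0 0 0 0 0 0" --pt "0 0 0 0 0 0" --pt "0 0 0 0 0 0" --pt "0 0 0 0 0 0" --pt "0 0 0 0 0 0" --pt "0 0 0 0 0 0" --pt "0 0 0 0 0 0" --pt "0 0 0 0 0 0" --pt "0 0 0 0 0 0" --pt "0 0 0 0 0 0" --grip 2.5

```text
clock: 20.85
tool_pos: [0.5014, -0.0807, 0.0661]
orientation: [180.0, 0.0, -174.7]
force: [-0.9, 1.4, 0.6]
opening: 0.0358
gripper_force: 30.0
```

Emit:
play_rows --pt "0 0 -1 0 0 0" --pt "0 0 -2 0 0 0" --pt "0 0 -3 0 0 0" --pt "0 0 -3 0 0 0" --pt "0 0 -3 0 0 0" --pt "0 0 -1.5 0 0 0" --pt "0 0 0 0 0 5" --pt "0 0 0 0 0 5" --pt "0 0 0 0 0 5" --pt "0 0 0 0 0 5" --pt "0 0 0 0 0 5" --pt "0 0 0 0 0 0" --pt "0 0 0 0 0 0"

```text
clock: 21.93
tool_pos: [0.501, -0.0808, 0.2013]
orientation: [-180.0, -0.0, 160.4]
force: [-0.5, -0.3, -3.2]
opening: 0.0358
gripper_force: 30.0
```

Emit:
play_rows --pt "-0.8 -2 0 0 0 0" --pt "-1.1 -2.8 0 0 0 0" --pt "-1.1 -2.8 0 0 0 0" --pt "-1.1 -2.8 0 0 0 0" --pt "-1.1 -2.8 0 0 0 0" --pt "-0.4 -1 0 0 0 0" --pt "0 0 0 0 0 0" --pt "0 0 0 0 0 0" --pt "0 0 0 0 0 0"

```text
clock: 22.68
tool_pos: [0.5058, -0.2328, 0.201]
orientation: [180.0, -0.0, 160.3]
force: [0.3, 0.4, -1.7]
opening: 0.0358
gripper_force: 30.0
```

```bash
python3 - <<'E'
from look import *
o=get_obs();print(o['clock'],o['tool_pos'],o['orientation'],o['force'])
d=s('wrist','w4.png');print(d['position'].tolist(),d['attitude'].tolist())
for t in['holder','holder_floor','pack_a_center']:
    print(t,[(np.round(r['position'],4).tolist(),round(r['score'],2)) for r in spot_point('wrist',t)][:3])
cv2.imwrite('pics/w4c.png',cv2.resize(d['frame'][130:380,200:440,::-1],None,fx=2.4,fy=2.4,interpolation=cv2.INTER_CUBIC))
E
```

```text
22.6833 [ 0.50583407 -0.23275812  0.20095626] [ 1.79990400e+02 -2.77210208e-02  1.60321852e+02] [ 0.26344964  0.43092612 -1.73304766]
[0.44428788650496737, -0.21041392087748806, 0.3398200030925421] [165.72512576643143, -0.028488609966445158, 70.37182133600339]
holder [([0.5061, -0.2334, 0.0008], 0.7)]
holder_floor [([0.503, -0.2284, 0.0051], 0.92)]
pack_a_center [([0.582, 0.0521, 0.041], 0.77), ([0.4922, 0.0564, 0.042], 0.69), ([0.5056, -0.2308, 0.004], 0.55)]
```

View pics/w4c.png

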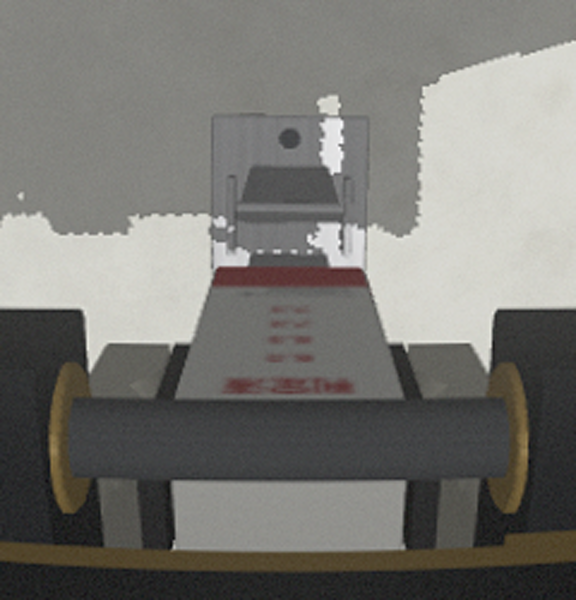

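The view is square to the holder. The base edge is at crop row 115, columns 211–369. The near plate's top edge is at row ~207, columns 235–345, and the carton's foot edge is at row 267, columns 215–363. I'll unproject these.

```bash
python3 - <<'E'
import numpy as np
from scipy.spatial.transform import Rotation as R
p=np.array([0.44428788650496737, -0.21041392087748806, 0.3398200030925421])
r=R.from_euler('xyz',[165.72512576643143, -0.028488609966445158, 70.37182133600339],degrees=True).as_matrix()
T=np.array([.50583,-.23276]);y=np.radians(160.32)
X=np.array([np.cos(y),np.sin(y)]);Y=np.array([np.sin(y),-np.cos(y)])
def un(u,v,z):
    u=u/2.4+200;v=v/2.4+130
    a=np.array([u-319.888,v-238.1735]);q=np.hypot(*a);t=q/371.648
    k=r@np.array([*(a/q*np.sin(t)),np.cos(t)]); w=(p+k*(z-p[2])/k[2])[:2]-T
    return np.round([w@X*1000,w@Y*1000],1)
for n,z,c in[('base',.004,[(211,115),(369,115)]),('platetop',.104,[(235,205),(345,205),(235,217),(345,217)]),('plateroot',.004,[(243,200),(340,200)]),('foot',.1355,[(215,267),(363,267)])]:
    print(n,[un(*k,z) for k in c])
E
```

```text
base [array([ 36.3, -28.4]), array([36.4, 31.2])]
platetop [array([ 20.6, -13.7]), array([20.7, 15.9]), array([ 17.3, -13.8]), array([17.4, 15.9])]
plateroot [array([  3.6, -16.6]), array([ 3.6, 20.6])]
foot [array([ 11.7, -16.8]), array([11.7, 18.3])]
```

The carton and the holder agree to within about 0.5 mm. I'll lower it slowly.

Emit:
play_rows --pt "0 0.1 1 0 0 0" --pt "0 0 1 0 0 0" --pt "0 0 1 0 0 0" --pt "0 0 0.7 0 0 0" --pt "0 0 0.7 0 0 0" --pt "0 0 0.7 0 0 0" --pt "0 0 0 0 0 0" --pt "0 0 0 0 0 0"

```text
clock: 23.55
tool_pos: [0.5062, -0.2324, 0.1496]
orientation: [-180.0, -0.1, 160.3]
force: [0.3, 0.0, -2.9]
opening: 0.0357
gripper_force: 30.0
```

Inserted without contact, so I'll continue to the floor (TCP ≈ 0.070).

Emit:
play_rows --pt "0 0 0.8 0 0 0" --pt "0 0 1 0 0 0" --pt "0 0 1 0 0 0" --pt "0 0 1 0 0 0" --pt "0 0 1 0 0 0" --pt "0 0 1 0 0 0" --pt "0 0 1 0 0 0" --pt "0 0 0.6 0 0 0" --pt "0 0 0.3 0 0 0" --pt "0 0 0.1 0 0 0" --pt "0 0 0 0 0 0" --pt "0 0 0 0 0 0"

```text
clock: 24.55
tool_pos: [0.5067, -0.2324, 0.0724]
orientation: [180.0, 0.0, 160.3]
force: [0.5, 0.6, -1.8]
opening: 0.0361
gripper_force: 30.0
```

Emit:
play_rows --pt "0 0 0.1 0 0 0" --pt "0 0 0.1 0 0 0" --pt "0 0 0 0 0 0" --pt "0 0 0 0 0 0" --pt "0 0 0 0 0 0"

```text
clock: 24.97
tool_pos: [0.5065, -0.2323, 0.0702]
orientation: [180.0, 0.0, 160.3]
force: [-0.0, 0.2, -2.0]
opening: 0.0361
gripper_force: 30.0
```

Emit:
play_rows --pt "0 0 0.05 0 0 0" --pt "0 0 0 0 0 0" --pt "0 0 0.05 0 0 0" --pt "0 0 0 0 0 0" --pt "0 0 0 0 0 0"

```text
clock: 25.38
tool_pos: [0.5066, -0.2323, 0.0701]
orientation: [-180.0, 0.0, 160.3]
force: [-3.2, 1.9, 7.7]
opening: 0.0359
gripper_force: 30.0
```

It's on the floor. I'll release, rise and check.

Emit:
play_rows --pt "0 0 0 0 0 0" --pt "0 0 0 0 0 0" --pt "0 0 0 0 0 0" --pt "0 0 0 0 0 0" --pt "0 0 0 0 0 0" --pt "0 0 0 0 0 0" --pt "0 0 0 0 0 0" --pt "0 0 -1 0 0 0" --pt "0 0 -2 0 0 0" --pt "0 0 -3 0 0 0" --pt "0 0 -3 0 0 0" --pt "0 0 -3 0 0 0" --pt "0 0 -3 0 0 0" --pt "0 0 -3 0 0 0" --pt "0 0 0 0 0 0" --pt "0 0 0 0 0 0" --grip 7

```text
clock: 26.72
tool_pos: [0.5073, -0.2325, 0.252]
orientation: [179.9, 0.3, 160.3]
force: [-1.3, -0.1, -0.8]
opening: 0.07
gripper_force: 0.0
```

```bash
python3 - <<'E'
from look import *
o=get_obs();print(o['clock'],o['tool_pos'],o['force'])
d=s('wrist','w5.png');e=s('side','s5.png')
print([(np.round(r['position'],4).tolist(),round(r['score'],2)) for r in spot_point('wrist','pack_a_center')][:6])
print([(np.round(r['position'],4).tolist(),round(r['score'],2)) for r in spot_point('side','pack_a_center')][:6])
a=cv2.resize(d['frame'][100:400,180:460,::-1],(400,429));b=cv2.resize(e['frame'][150:460,240:460,::-1],(304,429))
cv2.imwrite('pics/f.png',np.hstack([a,b]))
E
```

```text
26.7167 [ 0.50727964 -0.23248561  0.25195395] [-1.26612011 -0.1347121  -0.78548772]
[([0.5467, 0.1409, 0.0474], 0.78), ([0.5821, 0.0527, 0.0382], 0.73), ([0.5083, -0.2295, -0.0009], 0.62)]
[([0.5493, 0.1474, 0.0485], 0.93), ([0.5832, 0.0469, 0.0445], 0.78), ([0.4895, 0.0525, 0.0418], 0.7)]
```

View pics/f.png

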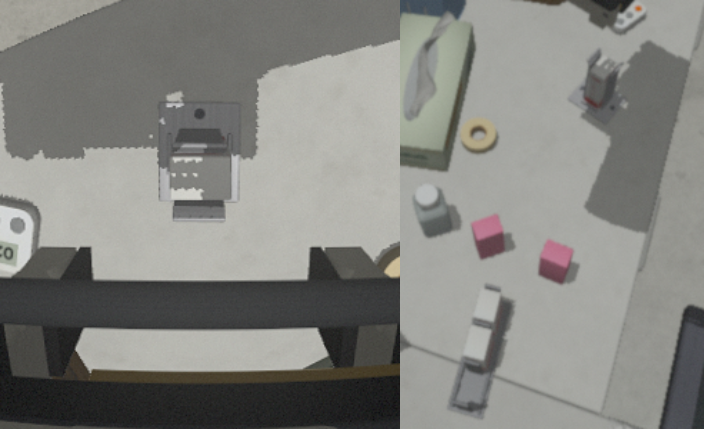

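The carton stands in the holder between its plates at (200,175), with its foot down at (595,100). The two empties stand in the rack at (487,305) and (481,345), and the bystanders haven't moved. I'll hand in.

```bash
python3 -c "
from plant import *
print(close_job())"
```

```text
the job is handed in; nothing more can be done
None
```

The full carton was in bay 2 (about 2.4 N when lifted) and now stands on the holder's floor; the two empties are upright in the rack, the bottle, tape roll and timer were left alone, and I handed the job in at about 27 s, with no verdict returned.

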